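# Screw the elbow fitting into the clamped port up to the mark

## Task

Take the brass elbow hose fitting out of the blue rack and push its key fully into the slot of the tilted, clamped port, with the elbow's outlet on the side of the white dot. Screw it in clockwise until it stiffens and the outlet points along the red mark on the port's rim, stop there without overtightening past it, and let go with the elbow seated. Leave the steel straight fitting in the rack and the other things on the bench where they are.

Things in the scene. Friction and masses are not known exactly. Their poses are not given: they have to be found in the camera images.
- elbow: Loose brass elbow, 0.12 kg, upright in a rack hole. Origin: centre of the underside of its round flange (34 mm across, 5 thick); z up. Above: square block 26 x 26, z 5 to 47 mm; its flat sides across y are free to grip. Ribbed outlet, 16 mm thick, leaves the +x side at z 30, ends 48 mm from the axis. Below: key 24 (x) x 10 (y) mm, down to z -17, lower 5 mm rounded.
- outlet (a point): Free end of the elbow's outlet barb: 48 mm along the elbow's x axis and 30 mm above its origin; its axes are parallel to the elbow's.
- port: Fixed steel housing, 72 mm in diameter, clamped on a grey stand, its axis leaning 28 degrees from vertical, to the robot's left and a little towards it. Origin: centre of its rim plane, 125 mm above the bench. z points out of the port along its axis; y at the red mark on the rim, the final direction of the outlet (to the robot's left); x roughly away from the robot.
- slot (a point): Mouth of the slot, centre of the top face of the brass threaded sleeve in the port. z: out along the port's axis; x: towards the white dot on the sleeve's ring, where the outlet must be as the key goes in. Slot 25.6 (x) x 11.6 (y) mm, 20 deep, 3 mm chamfer. Fully in, the elbow's flange rests on this face: same origin, frames parallel. The face stands 5 mm above the rim at screw = 0.
- screw (a joint): Turn of the taper-threaded sleeve, rad; grows clockwise seen from outside (about the port's -z), the sleeve sinking 2.4 mm per rad. Starts at 0.3 to 0.7. It stiffens as it turns: about 0.2 N m at 0.6, 0.4 at 1.1, 0.6 at 1.5, 0.75 at 1.85. At 1.50 the white dot stands at the red mark. It stays where left up to 1.5 and springs back to about 1.6 if turned farther; beyond 1.85 it is overtightened.
- straight: Bystander: loose steel straight hose fitting with a 34 mm flange and an upright barb, 53 mm tall above its origin, the centre of the underside of its flange. It stands in the other hole of the rack and stays there.
- rack: Fixed blue rack, 58 (x) x 146 (y) x 24 mm, its origin at the centre of its underside; two round holes 28 mm in diameter at y = -40 and +40 mm, right through. The fittings' flanges rest on its top, so that their origins are 24 mm above the bench.
- oil_bottle: Bystander: small white bottle with a red cap, 38 mm in diameter, 105 mm tall, standing at the front right; origin at the centre of its underside.
- tape_roll: Bystander: roll of tan tape lying flat at the front right, 98 mm across, 25 mm high; origin at the centre of its underside.
Things that resemble listed ones, but are neither listed nor needed, are in the scene too. Leave any orange or purple look-alike of the elbow alone.

How it is judged:
On the way, in this order (a step that is already met when the one before it is completed fails the run):
1. the elbow is lifted out of the rack (height (world z) of elbow above 0.06 m), for 0.1 s.
2. the elbow's key is in the slot with the flange down on the sleeve, outlet on the side of the white dot, before the thread is tight (distance between elbow and slot below 0.004 m and angle between the z axis of elbow and the z axis of port, either way round below 0.08 rad and x of outlet in the frame of slot above 0.035 m and value of joint screw below 1.1 rad), for 0.1 s.
3. the seated elbow is screwed in until the thread is tight (distance between elbow and slot below 0.004 m and angle between the z axis of elbow and the z axis of port, either way round below 0.08 rad and value of joint screw above 1.27 rad), for 0.1 s.
At the end, for the whole second after the job is handed in: The elbow is seated in the port (flange within 4 mm of the sleeve's face, axes parallel within 0.08 rad), its outlet points along the red mark within 0.21 rad (12 degrees), the thread is tight (screw between 1.27 and 1.8), the elbow is at rest, and the straight fitting still stands in the rack (all of step 3 and angle between the x axis of elbow and the y axis of port, either way round below 0.21 rad and y of outlet in the frame of port above 0.035 m and value of joint screw below 1.8 rad and linear speed of elbow below 0.01 m/s and angular speed of elbow below 0.1 rad/s and z of straight in the frame of rack below 0.03 m); the robot touches nothing.
It fails at once if the thread is overtightened (screw beyond 1.85) (value of joint screw above 1.85 rad).
It fails at once if the straight fitting is taken or knocked out of the rack (distance of straight from where it was at the start of the episode above 0.02 m).
It fails at once if the bottle or the tape roll is pushed more than 30 mm or the bottle tipped (distance of any of oil_bottle, tape_roll from where it was at the start of the episode above 0.03 m or angle between oil_bottle's own z axis and vertical above 0.4 rad).
It also fails if it takes over 42 s, if anything falls off the work surface, if the arm or the gripper's body presses on something with over 40 N, if the wrist force passes 120 N, or if a joint passes its speed limit or range.

## Robot

A 6-joint arm with a two-finger parallel gripper is mounted at the origin on a cart in front of the work surface, level with it; the furniture and walls round the work are solid. World frame = base frame: x ahead of the robot, y to its left, z up, the work surface at z = 0. Lengths are in m, angles in rad, forces in N, time in s.
With the tool pointing down it reaches from about 0.325 to 0.9 m from the base axis. Payload 6.1 kg.
Tool frame: the origin (TCP) lies at the very end of the fingers, on their centre line; the grasp point (between the pads) lies 19 mm behind it (grip_depth is the distance from the TCP to the grasp point, in m); z points along the fingers, y is the direction in which the jaws open and shut (so a half turn about z gives the same grasp; the last joint's range is limited). The gripper opens to 87 mm and grips with 3 to 60 N. Pads are 19 mm wide; open, the fingers measure 117 mm over their backs; the gripper's body (75 mm by 190 mm) begins 51 mm behind the grasp point.
Start: joints at [1.097, 0.22, 1.526, -0, 1.395, -0.126], TCP at [0.213, 0.588, 0.223] pointing down, gripper open.
Joint ranges: [-2.98, 2.98], [-0.91, 2.08], [0.09, 2.57], [-1.24, 4.39], [0.2, 2.65], [-2.68, 2.68]. Speed limits (rad/s): [2.57, 2.57, 3.01, 3.14, 3.14, 3.14].

## Interface

Orientations are given as a rotation vector (axis times angle).
In Python, from workcell import * gives the robot as it stands. The module is installed in compiled form; this text tells all that it offers.
- The arm moves only by the tool send_rows, never from a script. Its argument "motion" is a list of rows, each a list of 7 numbers: the closure in counts, from 0 (fully open) to 255 (shut), then the shift along the world's x, y, z in mm, then the turn, a rotation vector about the world's x, y, z in degrees. A call has 1 to 10 rows; each row is the pose to reach, as a shift and turn from the pose commanded when the call began; what a row does not reach only later rows make up. A row lasts 1/12 s, in which the tool goes at most 41.7 mm and 7.16 degrees, less where a joint would pass 70% of its speed; a pose out of reach is approached as far as the arm can. A call with a gripper value outside its range is refused whole. The fingers move at their own pace and stop on an object; "force" is the grip in N (left out, the last holds). Time passes only in rows, so rows that repeat a pose let the fingers close. It gives the time, the measured TCP pose, the force and the opening at its end, in the units of the state.
- state(): the state, without advancing time (a new reading comes with each control period).
- read_camera(name): name is "scene" or "top"; returns a dict with "frame" (400x640x3 uint8, blue, green, red), "depth" (400x640 float32, m along the optical axis (not along the pixel's ray), 0 where there is no reading), "mtx" (3x3 intrinsics, pixels), "R" (3x3) and "t" (3): a world point X has camera coordinates R X + t. Camera axes: x right, y down, z forward; pixel columns grow to the right and rows downward; lengths in m; the calibration is good to about 2 mm. A picture is of the moment at which its call begins.
- sign_off(): hands the job in, once; it reports no verdict.
The state is a dict: "time": time; "joints": joint angles; "joint_vel": joint speeds; "joint_efforts": joint torques, N m; "ee_pos": TCP position; "tcp_rot": TCP orientation; "ft_force": force on the tool from outside, world axes, zero at the start; "moment": the same for the moment, N m; "width": finger opening in m.
Only numpy, scipy, OpenCV 4.12 (cv2) and the standard library are available. Lean on these libraries where they do the work, as an engineer would, in place of code of your own. Each camera call takes 0.05 s, during which the arm holds its last target.

## Working session

There is one attempt and no reset: what is moved stays moved. The work goes in short steps, Python scripts to look and compute and a tool call to move; the robot and the scene stay as the last step left them, time stands still between calls to the robot, and variables do not carry over. Pictures are saved under pics/ and viewed, and the job is handed in when it is done.

Besides the shell and the picture viewer there is one more tool, called after "Emit:" in YAML: its name, and indented under it one key for each argument. send_rows: Moves the arm, as the interface text tells. Its arguments: {"type":"object","properties":{"motion":{"type":"array","items":{"type":"array","items":{"type":"number"}}},"force":{"type":"number"}},"required":["motion"]}

```bash
mkdir -p pics; python3 - <<'E'
from workcell import *
import cv2,numpy as np
s=state();print({k:np.round(v,3) for k,v in s.items()})
for n in("scene","top"):
    c=read_camera(n);cv2.imwrite(f"pics/{n}0.png",c["frame"]);np.savez(f"{n}0.npz",**c);print(n,c["mtx"],c["R"],c["t"])
E
```

```text
{'time': np.float64(0.0), 'joints': array([ 1.097,  0.221,  1.528, -0.   ,  1.395, -0.126]), 'joint_vel': array([ 0.001,  0.001,  0.   ,  0.   , -0.   , -0.001]), 'joint_efforts': array([-1.0000e-03, -4.9461e+01, -3.8738e+01,  7.0000e-02,  5.7000e-02,
       -0.0000e+00]), 'ee_pos': array([0.213, 0.587, 0.221]), 'tcp_rot': array([-5.440e-01, -3.094e+00,  3.000e-03]), 'ft_force': array([-0.218,  0.402,  0.228]), 'moment': array([ 0.05 , -0.019, -0.   ]), 'width': np.float64(0.087)}
scene [[379.92818885   0.         326.93841495]
 [  0.         379.92818885 202.53711438]
 [  0.           0.           1.        ]] [[-0.73926105 -0.67298025 -0.02430404]
 [-0.27335116  0.3328655  -0.90248529]
 [ 0.61544475 -0.66052869 -0.43003443]] [0.29357978 0.23751691 0.80425698]
top [[509.69294325   0.         317.51488341]
 [  0.         509.69294325 204.61540505]
 [  0.           0.           1.        ]] [[-1.28854985e-02 -9.99916893e-01  4.14253945e-04]
 [-9.83837915e-01  1.26042966e-02 -1.78617159e-01]
 [ 1.78597093e-01 -2.70912988e-03 -9.83918563e-01]] [-0.03328949  0.46563822  1.46966212]
```

View pics/scene0.png

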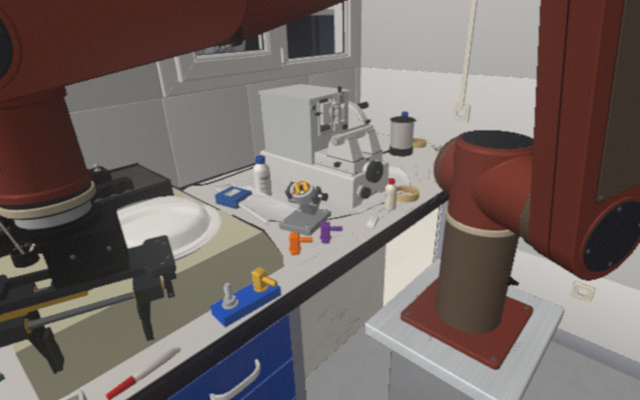

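View pics/top0.png

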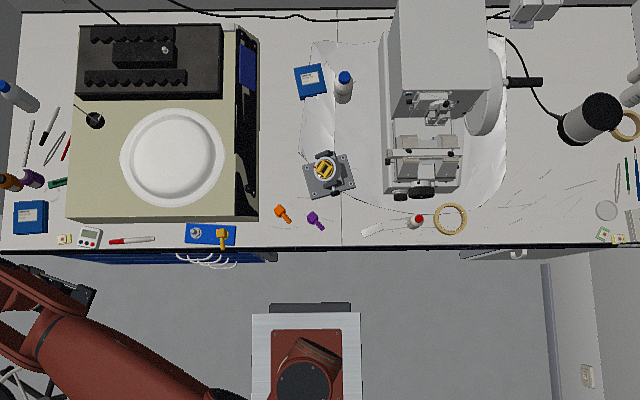

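Candidates for the elbow are brass in the blue rack (scene 262,280; top 221,237), orange (scene 297,243; top 281,212) and purple (scene 327,232; top 316,219). The description fits the brass one, so I'll check it in crops.

```bash
python3 - <<'E'
import cv2,numpy as np
s=cv2.imread("pics/scene0.png");t=cv2.imread("pics/top0.png")
f=lambda im,x,y,w,h,k:cv2.resize(im[y:y+h,x:x+w],None,fx=k,fy=k,interpolation=cv2.INTER_CUBIC)
a=f(s,200,255,100,70,4);b=f(t,175,215,100,70,4);c=f(s,265,170,80,70,4);d=f(t,290,140,80,70,4)
im=np.zeros((560,800,3),np.uint8);im[:280,:400]=a;im[280:,:400]=b;im[:280,400:720]=c;im[280:,400:720]=d
cv2.imwrite("pics/crop0.png",im)
E
```

```text
(no output)
```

View pics/crop0.png

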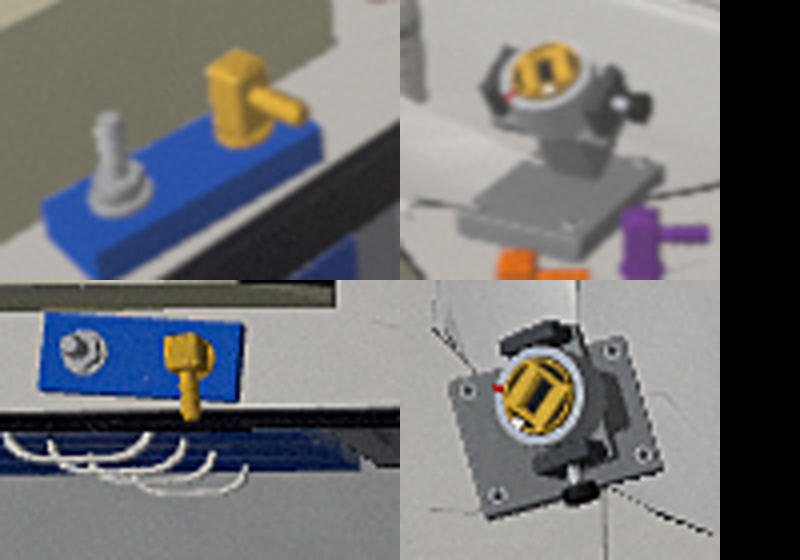

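```bash
cat > h.py <<'E'
import numpy as np,cv2
def load(n):
    return dict(np.load(n+".npz"))
def cloud(c):
    d=c["depth"];v,u=np.indices(d.shape);K=c["mtx"]
    p=np.stack([(u-K[0,2])/K[0,0]*d,(v-K[1,2])/K[1,1]*d,d],-1)
    return (p-c["t"])@c["R"]
def proj(c,X):
    q=np.atleast_2d(X)@c["R"].T+c["t"];q=q@c["mtx"].T;return q[:,:2]/q[:,2:]
def ray_z(c,uv,z):
    K=c["mtx"];o=-c["R"].T@c["t"];uv=np.atleast_2d(uv)
    d=np.c_[(uv[:,0]-K[0,2])/K[0,0],(uv[:,1]-K[1,2])/K[1,1],np.ones(len(uv))]@c["R"]
    return o+d*((z-o[2])/d[:,2])[:,None]
E
python3 - <<'E'
from h import *
for n in("top0","scene0"):
    c=load(n);P=cloud(c);hsv=cv2.cvtColor(c["frame"],cv2.COLOR_BGR2HSV);ok=c["depth"]>0
    m=lambda lo,hi:cv2.inRange(hsv,np.array(lo),np.array(hi))>0
    H,S,V=cv2.split(hsv)
    ye=m((15,120,80),(32,255,255))&ok
    bl=m((105,150,80),(125,255,255))&ok
    print(n)
    # bench height sample
    r=P[ok];b=r[(abs(r[:,2])<.02)&(np.hypot(r[:,0]-.55,r[:,1]-.1)<.15)];print("bench z",np.median(b[:,2]),b[:,2].std())
    q=P[bl];near=(q[:,0]>.3)&(q[:,0]<.6)&(q[:,1]>.1)&(q[:,1]<.5)&(q[:,2]>.015)&(q[:,2]<.04);q=q[near]
    rect=cv2.minAreaRect(q[:,:2].astype(np.float32)*1000);print("rack",len(q),np.median(q[:,2]),rect)
    q=P[ye];sel=(q[:,2]>.02)&(q[:,2]<.12)&(q[:,0]<.55)&(q[:,0]>.3)&(q[:,1]>.1)&(q[:,1]<.35);q=q[sel]
    print("elbow",len(q),q.min(0),q.max(0));t=q[q[:,2]>.064];print(" top",len(t),t.mean(0),np.median(t[:,2]),cv2.minAreaRect(t[:,:2].astype(np.float32)*1000))
    q=P[ye];sel=(q[:,2]>.09)&(q[:,2]<.17)&(abs(q[:,1])<.15);q=q[sel];print("sleeve",len(q),q.mean(0),q.min(0),q.max(0))
E
```

```text
top0
bench z 0.0013009871007647273 0.005022948585051758
rack 675 0.0248246131606847 ((384.9640808105469, 282.8526306152344), (147.0297088623047, 58.11275863647461), 85.86494445800781)
elbow 139 [0.33498544 0.22572953 0.02486688] [0.39530093 0.25416261 0.08078513]
 top 81 [0.37852794 0.24214803 0.07156435] 0.07169841741610596 ((365.15740966796875, 242.36293029785156), (23.700563430786133, 60.3244514465332), 89.77068328857422)
sleeve 188 [ 0.55339772 -0.05901151  0.12890776] [ 0.52770691 -0.08399413  0.1074415 ] [ 0.57860213 -0.0359629   0.14549248]
scene0
bench z -4.018805591038022e-05 0.0062334539507057545
rack 821 0.023212301272296048 ((381.2707824707031, 285.08331298828125), (144.45997619628906, 58.279884338378906), 86.27879333496094)
elbow 351 [0.33133626 0.2303289  0.02472531] [0.38920296 0.25995354 0.07384824]
 top 96 [0.37550448 0.24684206 0.06955494] 0.07017418039402727 ((376.60101318359375, 243.67283630371094), (22.403766632080078, 26.68230438232422), 1.6132127046585083)
sleeve 132 [ 0.55014711 -0.05769834  0.12665669] [ 0.52408802 -0.08211128  0.11315616] [ 0.5747539  -0.03160942  0.13848393]
```

```bash
python3 - <<'E'
from h import *
s=load("scene0");t=load("top0")
f=lambda im,x,y,w,h,k:cv2.resize(im[y:y+h,x:x+w],None,fx=k,fy=k,interpolation=cv2.INTER_CUBIC)
cv2.imwrite("pics/port0.png",np.hstack([f(t["frame"],305,150,40,50,10),f(s["frame"],280,172,40,50,10)]))
for n,c in(("top",t),("scene",s)):
    P=cloud(c);hsv=cv2.cvtColor(c["frame"],cv2.COLOR_BGR2HSV);ok=c["depth"]>0
    ye=(cv2.inRange(hsv,np.array((15,120,80)),np.array((32,255,255)))>0)&ok
    q=P[ye];q=q[(q[:,0]<.55)&(q[:,0]>.3)&(q[:,1]>.1)&(q[:,1]<.35)]
    o=q[(q[:,2]>.044)&(q[:,2]<.066)&(q[:,0]<.362)]
    for a,b in((.33,.34),(.34,.35),(.35,.36)):
        w=o[(o[:,0]>a)&(o[:,0]<b)]
        if len(w):print(n,a,len(w),w.mean(0),w.min(0)[1],w.max(0)[1])
    # top face by image: pixels rays w/ z=71mm
    # sleeve plane
    q=P[ye];q=q[(q[:,2]>.1)&(q[:,2]<.17)&(abs(q[:,1])<.15)]
    for i in range(5):
        cc=np.median(q,0) if i==0 else q.mean(0);u,S,vt=np.linalg.svd(q-cc);nrm=vt[2]*np.sign(vt[2,2]);r=(q-cc)@nrm;q=q[abs(r)<.006]
    print(n,"sleeve plane",len(q),cc,nrm,"tilt",np.degrees(np.arccos(nrm[2])),np.degrees(np.arctan2(nrm[1],nrm[0])))
    # heights around rack behind
    r=P[ok];w=r[(r[:,0]>.4)&(r[:,0]<.6)&(r[:,1]>.15)&(r[:,1]<.4)&(r[:,2]>.03)];print("sink xmin",np.percentile(w[:,0],1),"zs",np.percentile(w[:,2],[5,50,95]))
    w=r[(np.hypot(r[:,0]-.55,r[:,1]+.06)<.12)];print("port max z",w[:,2].max())
E
```

```text
top 0.33 7 [0.33701704 0.23796411 0.0597514 ] 0.2325922480165788 0.24485568173635905
top 0.34 17 [0.34519509 0.23790344 0.06005977] 0.23260511140807744 0.2438299200168525
top 0.35 12 [0.3554019  0.23955383 0.05969972] 0.2360193288739136 0.24410702110775195
top sleeve plane 172 [ 0.55381139 -0.05856518  0.12933819] [-0.12307584  0.45249451  0.8832333 ] tilt 27.96511201471947 105.21601222211436
sink xmin 0.42093582839722493 zs [0.07586697 0.15106861 0.19685142]
port max z 0.14846600318698241
scene 0.33 27 [0.33553213 0.24090777 0.0571287 ] 0.23560410331575932 0.24660285183510441
scene 0.34 20 [0.34547919 0.24353109 0.05739561] 0.23759469614375692 0.24715765842847934
scene 0.35 23 [0.35465347 0.24412489 0.05732384] 0.23788402781025275 0.24809382620785594
scene sleeve plane 122 [ 0.5499301  -0.05697532  0.12692778] [-0.09536404  0.42220383  0.90147081] tilt 25.647922409609215 102.72793092291188
sink xmin 0.417227887653352 zs [0.04455234 0.13378737 0.19330485]
port max z 0.14204717521437532
```

View pics/port0.png

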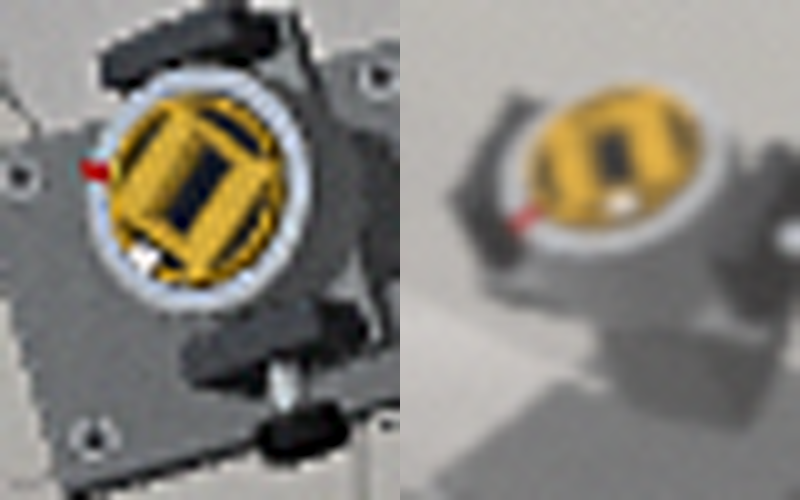

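```bash
python3 - <<'E'
from h import *
from scipy.optimize import least_squares
s=load("scene0");t=load("top0")
obs={}
for n,c,(x,y,w,h) in(("top",t,(305,150,40,35)),("scene",s,(285,175,40,25))):
    f=c["frame"][y:y+h,x:x+w].astype(int);B,G,R=f[...,0],f[...,1],f[...,2]
    red=np.clip(R-np.maximum(G,B)-60,0,None)*(abs(G-B)<60)
    yellow=(R-B>70)&(G-B>40)
    v,u=np.indices(red.shape)
    cr=np.array([(u*red).sum(),(v*red).sum()])/red.sum()+[x,y]
    print(n,"red",cr,(red>0).sum(),"yellow bbox",u[yellow].min()+x,u[yellow].max()+x,v[yellow].min()+y,v[yellow].max()+y)
    obs[n]=cr
    # rim segmentation: bright bluish gray
    V=f.mean(-1);print("yellow conv ell",cv2.fitEllipse(cv2.convexHull(np.c_[u[yellow]+x,v[yellow]+y].astype(np.float32))))
# dots by eye
dots={"top":np.array([305+(143-4.5)/10,150+(258-4.5)/10]),"scene":np.array([280+(622-404.5)/10,172+(203-4.5)/10])}
P=cloud(t)
# sink profile along x at y=.24 and neighbours
for y in (.15,.2,.24,.3,.34):
    m=(abs(P[...,1]-y)<.008)&(t["depth"]>0)&(P[...,0]>.36)&(P[...,0]<.5);q=P[m]
    print(y,[(round(a,3),round(float(np.median(q[abs(q[:,0]-a)<.005][:,2])),3)) for a in np.arange(.37,.5,.01) if (abs(q[:,0]-a)<.005).any()])
np.savez("obs.npz",rt=obs["top"],rs=obs["scene"],dt=dots["top"],ds=dots["scene"]);print(dots)
E
```

```text
top red [314.05524862 166.64640884] 6 yellow bbox 316 332 160 178
yellow conv ell ((323.9671325683594, 168.5928192138672), (16.635522842407227, 18.553552627563477), 8.690265655517578)
scene red [292.4  193.05] 3 yellow bbox 293 308 181 193
yellow conv ell ((300.82672119140625, 187.11172485351562), (12.0274658203125, 17.417875289916992), 68.19966125488281)
0.15 [(np.float64(0.37), -0.494), (np.float64(0.38), -0.007), (np.float64(0.39), -0.003), (np.float64(0.4), -0.001), (np.float64(0.41), 0.003), (np.float64(0.42), 0.022), (np.float64(0.43), 0.071), (np.float64(0.44), 0.071), (np.float64(0.45), 0.072), (np.float64(0.46), 0.064), (np.float64(0.47), 0.065), (np.float64(0.48), 0.06), (np.float64(0.49), 0.066)]
0.2 [(np.float64(0.37), -0.0), (np.float64(0.38), -0.001), (np.float64(0.39), 0.0), (np.float64(0.4), -0.001), (np.float64(0.41), -0.0), (np.float64(0.42), 0.062), (np.float64(0.43), 0.136), (np.float64(0.44), 0.136), (np.float64(0.45), 0.136), (np.float64(0.46), 0.135), (np.float64(0.47), 0.136), (np.float64(0.48), 0.136), (np.float64(0.49), 0.136)]
0.24 [(np.float64(0.37), 0.063
[... 402 characters left out ...]
, 0.025), (np.float64(0.4), 0.026), (np.float64(0.41), 0.023), (np.float64(0.42), 0.078), (np.float64(0.43), 0.135), (np.float64(0.44), 0.135), (np.float64(0.45), 0.135), (np.float64(0.46), 0.15), (np.float64(0.47), 0.156), (np.float64(0.48), 0.158), (np.float64(0.49), 0.172)]
0.34 [(np.float64(0.37), 0.025), (np.float64(0.38), 0.025), (np.float64(0.39), 0.025), (np.float64(0.4), 0.026), (np.float64(0.41), 0.025), (np.float64(0.42), 0.078), (np.float64(0.43), 0.136), (np.float64(0.44), 0.135), (np.float64(0.45), 0.153), (np.float64(0.46), 0.157), (np.float64(0.47), 0.165), (np.float64(0.48), 0.186), (np.float64(0.49), 0.191)]
{'top': array([318.85, 175.35]), 'scene': array([301.75, 191.85])}
```

```bash
cat >> h.py <<'E'
def portR(az,phi,tilt=28.):
    a=np.radians(az);t=np.radians(tilt);z=np.array([np.sin(t)*np.cos(a),np.sin(t)*np.sin(a),np.cos(t)])
    y=np.array([np.cos(np.radians(phi)),np.sin(np.radians(phi)),0]);y=y-z*(y@z)/1.0
    # y with given horizontal heading, lying in rim plane
    h=np.array([np.cos(np.radians(phi)),np.sin(np.radians(phi))]);y=np.array([*h,-(h@z[:2])/z[2]]);y/=np.linalg.norm(y)
    return np.c_[np.cross(y,z),y,z]
E
python3 - <<'E'
from h import *
s=load("scene0");t=load("top0");o=np.load("obs.npz")
for c,uv,r,d,n in((t,(323.97,168.59),o["rt"],o["dt"],"top"),(s,(300.83,187.11),o["rs"],o["ds"],"scene")):
    C=ray_z(c,uv,.1284)[0]
    for az in(100,104):
        R=portR(az,90);C0=C-R[:,2]*.0038  # rim centre
        cam=-c["R"].T@c["t"]
        def onplane(uv,off):
            d_=ray_z(c,uv,.1)[0]-cam;p=C0+R[:,2]*off;k=((p-cam)@R[:,2])/(d_@R[:,2]);return (cam+k*d_-C0)@R
        a=onplane(r,0);b=onplane(d,.0045)
        ar,ad=np.arctan2(a[1],a[0]),np.arctan2(b[1],b[0])
        print(n,az,"C0",C0.round(4),"red r",np.hypot(*a[:2]),"ang",np.degrees(ar),"dot r",np.hypot(*b[:2]),"ang",np.degrees(ad),"diff",ad-ar,"screw",1.5-(ad-ar))
E
```

```text
top 100 C0 [ 0.5531 -0.0604  0.125 ] red r 0.034792442247750174 ang 72.56923990093274 dot r 0.024306165204893176 ang 135.73145557520357 diff 1.1023886263707963 screw 0.39761137362920373
top 104 C0 [ 0.5533 -0.0604  0.125 ] red r 0.03444440627613609 ang 72.81060510398297 dot r 0.024398408978917728 ang 135.21111721631866 diff 1.0890943912908595 screw 0.4109056087091405
scene 100 C0 [ 0.5463 -0.0555  0.125 ] red r 0.0301546910906907 ang 64.40882495971125 dot r 0.0207117711629838 ang 138.61301841098842 diff 1.2951074945116012 screw 0.20489250548839877
scene 104 C0 [ 0.5464 -0.0555  0.125 ] red r 0.030128380649872614 ang 65.74278228913761 dot r 0.0202911896745679 ang 138.39265573148353 diff 1.2679794927261232 screw 0.2320205072738768
```

```bash
cat >> h.py <<'E'
def rect(o,R,hx,hy,dz=0):
    return o+(np.array([[hx,hy,dz],[hx,-hy,dz],[-hx,-hy,dz],[-hx,hy,dz]])@R.T)
def circ(o,R,r,dz=0):
    a=np.linspace(0,2*np.pi,49);return o+np.c_[r*np.cos(a),r*np.sin(a),0*a+dz]@R.T
def Rz(a):
    c,s=np.cos(a),np.sin(a);return np.array([[c,-s,0],[s,c,0],[0,0,1.]])
def overlay(c,roi,k,lines,fn):
    x,y,w,h=roi;im=cv2.resize(c["frame"][y:y+h,x:x+w],None,fx=k,fy=k,interpolation=cv2.INTER_CUBIC)
    for X,col in lines:
        p=(proj(c,X)-[x,y]+.5)*k
        cv2.polylines(im,[np.round(p*16).astype(np.int32)],True,col,1,cv2.LINE_AA,4)
    if fn: cv2.imwrite(fn,im)
    return im
def slotpose(Cp,Rp,sc):
    return Cp+Rp[:,2]*(.005-.0024*sc),Rp@Rz(np.pi/2+1.5-sc)
def portlines(Cp,Rp,sc):
    o,Rs=slotpose(Cp,Rp,sc)
    return [(circ(Cp,Rp,.036),(0,255,0)),(rect(o,Rs,.0128,.0058),(255,0,255)),(rect(o,Rs,.0158,.0088),(255,255,0)),
      (np.array([Cp+Rp[:,1]*.031,Cp+Rp[:,1]*.038]),(0,0,255)),(np.array([o,o+Rs[:,0]*.025]),(255,255,255))]
E
python3 - <<'E'
from h import *
s=load("scene0");t=load("top0")
Rp=portR(104,72)
a=overlay(t,(305,150,40,40),10,portlines(np.array([.5533,-.0604,.125]),Rp,.41),None)
b=overlay(s,(280,170,40,40),10,portlines(np.array([.5464,-.0555,.125]),Rp,.41),None)
cv2.imwrite("pics/ov1.png",np.hstack([a,b]))
E
```

```text
(no output)
```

View pics/ov1.png

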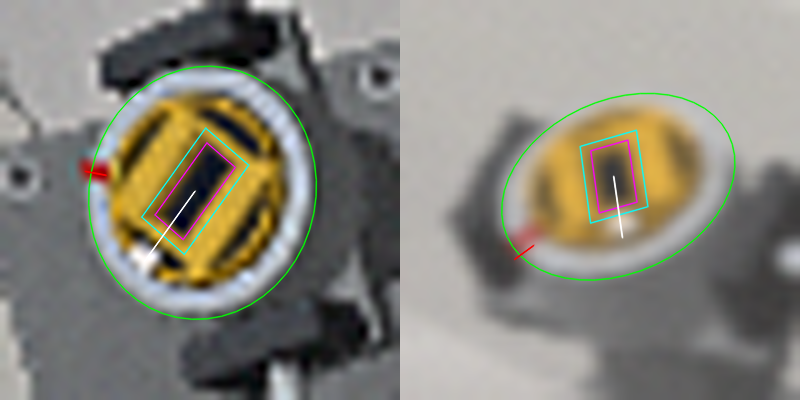

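```bash
cat >> h.py <<'E'
from scipy.spatial.transform import Rotation as Ro
def delta(target_p,target_R,p=None,R=None):
    from workcell import state
    st=state()
    p=st["ee_pos"] if p is None else p; R=Ro.from_rotvec(st["tcp_rot"]) if R is None else Ro.from_matrix(R)
    print("shift mm",((np.array(target_p)-p)*1000).round(1),"turn deg",np.degrees((Ro.from_matrix(target_R)*R.inv()).as_rotvec()).round(2))
def toolR(ex_yaw,lean):
    # elbow upright, outlet heading ex_yaw deg; body leans 'lean' deg to outlet side
    a=np.radians(ex_yaw);ex=np.array([np.cos(a),np.sin(a),0]);l=np.radians(lean)
    z=-np.cos(l)*np.array([0,0,1.])-np.sin(l)*ex;y=-np.cross([0,0,1.],ex);return np.c_[np.cross(y,z),y,z]
E
python3 - <<'E'
from h import *
from workcell import state
R0=Ro.from_rotvec(state()["tcp_rot"]).as_matrix();print(R0.round(3));T=toolR(185,12);print(T.round(3))
delta([.384,.244,.12],T,p=np.array([.213,.588,.223]))
E
```

```text
[[-0.94   0.341 -0.001]
 [ 0.341  0.94  -0.002]
 [ 0.    -0.002 -1.   ]]
[[-0.974 -0.087  0.207]
 [-0.085  0.996  0.018]
 [-0.208 -0.    -0.978]]
shift mm [ 171. -344. -103.] turn deg [ -1.47 -12.02  24.84]
```

Emit:
send_rows:
  motion:
    - [108,17,-34,0,-0.1,-1.2,2.5]
    - [108,34,-69,0,-0.3,-2.4,5]
    - [108,51,-103,0,-0.4,-3.6,7.5]
    - [108,68,-138,0,-0.6,-4.8,10]
    - [108,85,-172,0,-0.7,-6,12.5]
    - [108,102,-207,-10,-0.9,-7.2,15]
    - [108,119,-241,-25,-1,-8.4,17.4]
    - [108,136,-275,-40,-1.2,-9.6,19.9]
    - [108,154,-310,-55,-1.3,-10.8,22.3]
    - [108,171,-344,-63,-1.5,-12,24.8]
  force: 30

```text
time: 0.93
ee_pos: [0.3833, 0.2415, 0.1575]
tcp_rot: [-0.131, 2.93, 0.014]
ft_force: [0.2, 0.1, 0.9]
width: 0.0504
```

Emit:
send_rows:
  motion:
    - [108,0,0,-20,0,0,0]
    - [108,0,0,-40,0,0,0]
    - [108,0,0,-40,0,0,0]
    - [108,0,0,-40,0,0,0]

```text
time: 1.27
ee_pos: [0.383, 0.2429, 0.1184]
tcp_rot: [-0.127, 2.933, 0.013]
ft_force: [-0.0, -0.0, 0.9]
width: 0.05
```

```bash
python3 - <<'E'
from h import *
from workcell import *
s=state();print({k:np.round(v,3) for k,v in s.items() if k in("time","joints","ee_pos","width","ft_force")})
delta([.384,.244,.036],toolR(185,12))
for n in("scene","top"):
    c=read_camera(n);np.savez(f"{n}1.npz",**c)
s=load("scene1");t=load("top1")
f=lambda im,x,y,w,h,k:cv2.resize(im[y:y+h,x:x+w],None,fx=k,fy=k,interpolation=cv2.INTER_CUBIC)
cv2.imwrite("pics/pre1.png",np.hstack([f(s["frame"],200,200,100,130,4),f(t["frame"],170,170,100,130,4)]))
E
```

```text
{'time': np.float64(1.267), 'joints': array([ 0.446, -0.252,  2.211, -0.086,  0.991, -1.171]), 'ee_pos': array([0.383, 0.243, 0.118]), 'ft_force': array([-0.036, -0.   ,  0.893]), 'width': np.float64(0.05)}
shift mm [  1.    1.1 -82.4] turn deg [ 0.01 -0.18  0.06]
```

View pics/pre1.png

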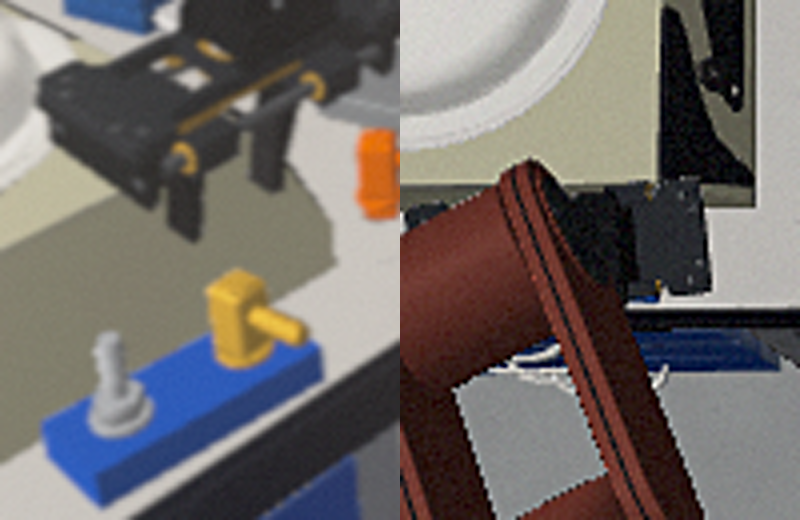

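The view shows the fingers straddling the elbow (scene crop 185,210 and 265,160, elbow at 235,290), and the straight fitting is clear. Descending.

Emit:
send_rows:
  motion:
    - [108,0,1,-20,0,0,0]
    - [108,0,1,-40,0,0,0]
    - [108,0,1,-60,0,0,0]
    - [108,0,1,-70,0,0,0]
    - [108,0,1,-76,0,0,0]
    - [108,0,1,-81,0,0,0]
    - [108,0,1,-81,0,0,0]

```text
time: 1.95
ee_pos: [0.3842, 0.2451, 0.0387]
tcp_rot: [-0.128, 2.929, 0.015]
ft_force: [0.0, 0.3, -0.6]
width: 0.0502
```

```bash
python3 - <<'E'
from h import *
from workcell import *
c=read_camera("scene");np.savez("scene2.npz",**c)
f=lambda im,x,y,w,h,k:cv2.resize(im[y:y+h,x:x+w],None,fx=k,fy=k,interpolation=cv2.INTER_CUBIC)
cv2.imwrite("pics/pre2.png",f(c["frame"],200,220,100,90,6))
E
```

```text
(no output)
```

View pics/pre2.png

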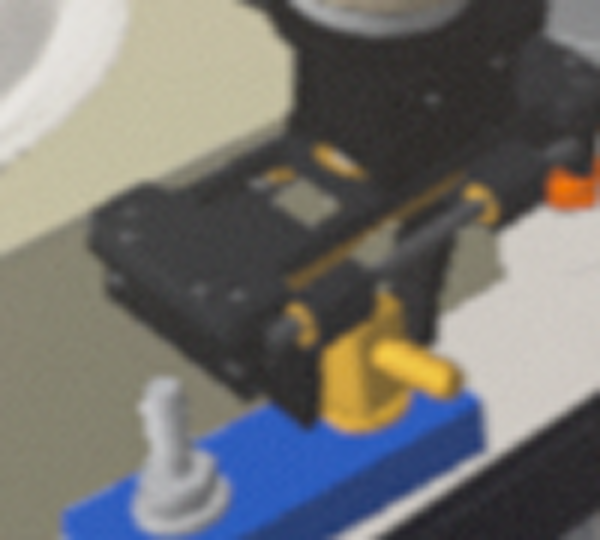

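The elbow stands between the fingers (365,370 in the crop). Closing.

Emit:
send_rows:
  motion:
    - [200,0,0,-1,0,0,0]
    - [200,0,0,-1,0,0,0]
    - [200,0,0,-1,0,0,0]
    - [200,0,0,-1,0,0,0]
    - [200,0,0,-1,0,0,0]
  force: 45

```text
time: 2.42
ee_pos: [0.3843, 0.2446, 0.0379]
tcp_rot: [-0.127, 2.929, 0.015]
ft_force: [-0.9, 0.4, 2.4]
width: 0.0257
```

Emit:
send_rows:
  motion:
    - [200,0,0,15,0,0,0]
    - [200,0,0,40,0,0,0]
    - [200,0,0,70,0,0,0]
    - [200,0,0,110,0,0,0]
    - [200,0,-20,150,0,0,0]
    - [200,0,-50,180,0,0,0]
    - [200,0,-80,190,0,0,0]
    - [200,0,-110,190,0,0,0]
    - [200,0,-140,190,0,0,0]
    - [200,0,-140,190,0,0,0]

```text
time: 3.25
ee_pos: [0.3842, 0.1001, 0.2279]
tcp_rot: [-0.119, 2.929, 0.011]
ft_force: [0.1, 0.5, -1.5]
width: 0.0258
```

```bash
python3 - <<'E'
from h import *
from workcell import *
s=state();print({k:np.round(v,3) for k,v in s.items() if k in("time","joints","ee_pos","width","ft_force","moment")})
im=[]
for n in("scene","top"):
    c=read_camera(n);np.savez(f"{n}3.npz",**c);u,v=proj(c,s["ee_pos"])[0].astype(int);print(u,v)
    im.append(cv2.resize(c["frame"][v-40:v+30,u-40:u+40],None,fx=5,fy=5,interpolation=cv2.INTER_CUBIC))
cv2.imwrite("pics/held3.png",np.hstack(im))
E
```

```text
{'time': np.float64(3.25), 'joints': array([ 0.051, -0.579,  2.223,  0.005,  1.286, -1.602]), 'ee_pos': array([0.384, 0.1  , 0.228]), 'ft_force': array([ 0.127,  0.49 , -1.521]), 'moment': array([-0.016,  0.182,  0.015]), 'width': np.float64(0.026)}
299 185
263 223
```

View pics/held3.png

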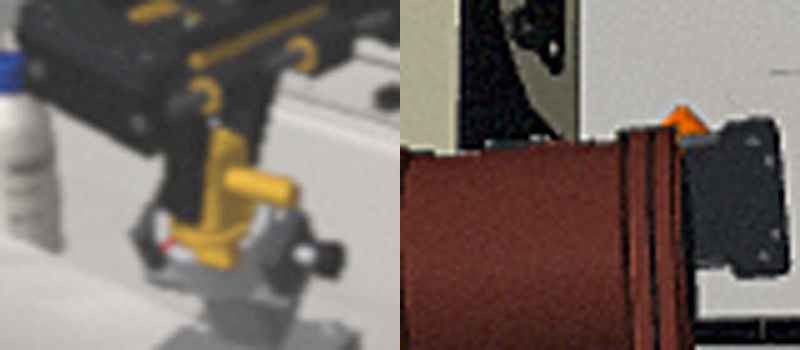

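```bash
cat >> h.py <<'E'
Rg=Ro.from_rotvec([-0.127, 2.929, 0.015]).as_matrix();pg=np.array([.3843,.2446,.0379])
_y=-Rg[:,1];_y[2]=0;_y/=np.linalg.norm(_y);_z=np.array([0,0,1.])
Reg=np.c_[np.cross(_y,_z),_y,_z]
R_te=Rg.T@Reg          # elbow orientation in tool frame
EX=.3795
_o=np.array([EX,.2446+(EX-.3843)*Reg[1,0]/Reg[0,0],.024])
p_te=Rg.T@(_o-pg);p_te[1]=0
RP=portR(104,72);CP=np.array([.550,-.0575,.125]);SC=.41
def tcp_for(o,R):
    Rt=R@R_te.T;return o-Rt@p_te,Rt
def elbow_now(st):
    R=Ro.from_rotvec(st["tcp_rot"]).as_matrix();return st["ee_pos"]+R@p_te,R@R_te
def elbowlines(o,R):
    L=[]
    for z in(.005,.047):L.append((rect(o,R,.013,.013,z),(255,0,0)))
    L.append((circ(o,R,.017),(0,255,0)));L.append((rect(o,R,.012,.005,-.017),(255,0,255)))
    L.append((np.array([[.013,0,.03],[.048,0,.03]])@R.T+o,(255,255,255)))
    a=np.linspace(0,2*np.pi,24);L.append((np.c_[0*a+.048,.008*np.cos(a),.03+.008*np.sin(a)]@R.T+o,(255,255,255)))
    return L
E
python3 - <<'E'
from h import *
from workcell import *
print("p_te",p_te,"Reg yaw",np.degrees(np.arctan2(Reg[1,0],Reg[0,0])))
s=load("scene3");st=state()
o,R=elbow_now(st);print(o)
overlay(s,(255,140,90,80),8,elbowlines(o,R),"pics/ov3.png")
os,Rs=slotpose(CP,RP,SC)
for h in(.07,.04):
    p,Rt=tcp_for(os+Rs[:,2]*h,Rs);print(h,p,"tool z",Rt[:,2]);delta(p,Rt)
of,Rf=slotpose(CP,RP,1.5);p,Rt=tcp_for(of+Rf[:,2]*.07,Rf);print("final rot",p,Rt[:,2]);delta(p,Rt)
E
```

```text
p_te [0.00761048 0.         0.01258987] Reg yaw -175.0278988285636
[0.3792477  0.10310201 0.21358568]
0.07 [ 0.54344679 -0.02025722  0.20451393] tool z [ 0.26078338 -0.56575101 -0.78225177]
shift mm [ 159.4 -123.7  -23. ] turn deg [-22.85 -17.57 -46.22]
0.04 [ 0.54685406 -0.033923    0.1780255 ] tool z [ 0.26078338 -0.56575101 -0.78225177]
shift mm [ 162.8 -137.4  -49.5] turn deg [-22.85 -17.57 -46.22]
final rot [ 0.53894031 -0.02281784  0.20229251] [ 0.05335701 -0.6265028  -0.77759068]
shift mm [ 154.9 -126.3  -25.2] turn deg [ -11.85  -30.46 -107.15]
```

View pics/ov3.png

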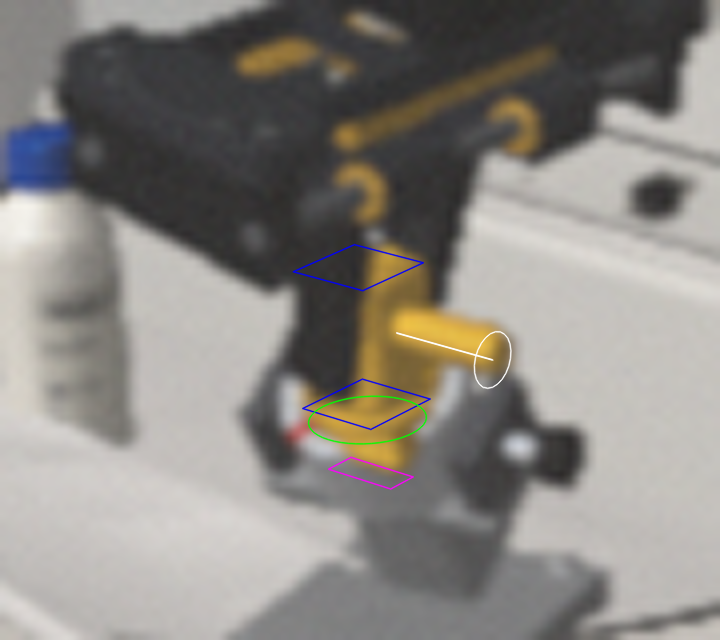

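Emit:
send_rows:
  motion:
    - [200,16,-12,0,-2.3,-1.8,-4.6]
    - [200,32,-25,0,-4.6,-3.5,-9.2]
    - [200,48,-37,0,-6.9,-5.3,-13.9]
    - [200,64,-50,0,-9.1,-7,-18.5]
    - [200,80,-62,0,-11.4,-8.8,-23.1]
    - [200,96,-74,0,-13.7,-10.5,-27.7]
    - [200,112,-87,-5,-16,-12.3,-32.4]
    - [200,128,-99,-10,-18.3,-14.1,-37]
    - [200,144,-112,-15,-20.6,-15.8,-41.6]
    - [200,159,-124,-20,-22.85,-17.6,-46.2]

```text
time: 4.18
ee_pos: [0.544, -0.0175, 0.2065]
tcp_rot: [0.897, 2.43, -0.64]
ft_force: [-1.2, -0.2, -0.8]
width: 0.0257
```

Emit:
send_rows:
  motion:
    - [200,0,0,0,0,0,0]
    - [200,0,0,0,0,0,0]

```text
time: 4.35
ee_pos: [0.5425, -0.0175, 0.2047]
tcp_rot: [0.892, 2.438, -0.642]
ft_force: [0.3, 0.3, -0.1]
width: 0.0255
```

```bash
python3 - <<'E'
from h import *
from workcell import *
s=state();print({k:np.round(v,3) for k,v in s.items() if k in("time","joints","ee_pos","width","ft_force","moment")})
os,Rs=slotpose(CP,RP,SC);p,Rt=tcp_for(os+Rs[:,2]*.07,Rs);delta(p,Rt)
o,R=elbow_now(s);L=elbowlines(o,R)+portlines(CP,RP,SC)
im=[]
for n,roi in(("scene",(260,150,80,70)),("top",(285,130,80,70))):
    c=read_camera(n);np.savez(f"{n}4.npz",**c)
    im.append(np.vstack([overlay(c,roi,5,[],None)[:300],overlay(c,roi,5,L,None)[:300]]))
cv2.imwrite("pics/ov4.png",np.hstack(im))
E
```

```text
{'time': np.float64(4.35), 'joints': array([ 0.207, -0.025,  1.97 , -0.728,  1.143, -0.366]), 'ee_pos': array([ 0.543, -0.017,  0.205]), 'ft_force': array([ 0.33 ,  0.288, -0.14 ]), 'moment': array([ 0.465,  0.242, -0.005]), 'width': np.float64(0.025)}
shift mm [ 0.9 -2.8 -0.2] turn deg [ 0.02 -0.41 -0.39]
```

View pics/ov4.png

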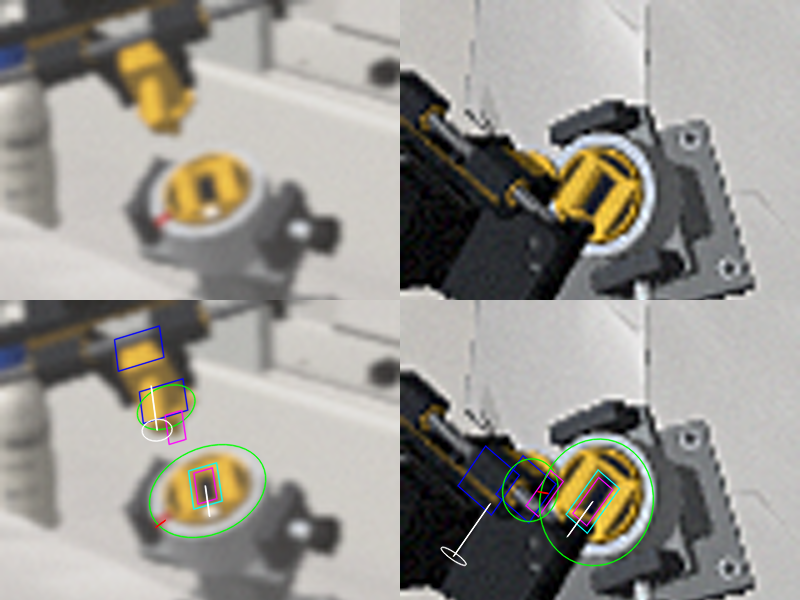

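```bash
cat >> h.py <<'E'
def render_elbow(c,o,R,roi,k=6):
    x,y,w,h=roi;im=np.zeros((h*k,w*k),np.uint8)
    def hull(X):
        p=(proj(c,X@R.T+o)-[x,y]+.5)*k
        cv2.fillConvexPoly(im,cv2.convexHull(np.round(p).astype(np.int32)),255)
    a=np.linspace(0,2*np.pi,32)
    hull(np.array([[i*.013,j*.013,z] for i in(-1,1) for j in(-1,1) for z in(.005,.047)]))
    hull(np.vstack([np.c_[.017*np.cos(a),.017*np.sin(a),0*a+z] for z in(0,.005)]))
    hull(np.array([[i*.012*f,j*.005*g,z] for i in(-1,1) for j in(-1,1) for z,f,g in((0,1,1),(-.012,1,1),(-.017,.75,.5))]))
    hull(np.vstack([np.c_[0*a+X,.008*np.cos(a),.03+.008*np.sin(a)] for X in(.01,.048)]))
    return cv2.resize(im,(w,h),interpolation=cv2.INTER_AREA)/255.
E
cat > fit.py <<'E'
from h import *
from workcell import state
def fit(c,roi,st,occ=True):
    from scipy.optimize import minimize
    x,y,w,h=roi;f=c["frame"][y:y+h,x:x+w].astype(float)
    Y=np.clip((f[...,2]-f[...,0])/130,0,1);dark=f.max(-1)<75
    o,R=elbow_now(st);res=[]
    vx,vy=c["R"][0],c["R"][1];dep=(c["R"]@o+c["t"])[2];mm=dep/c["mtx"][0,0]
    for du in np.arange(-3,3.1,.25):
        for dv in np.arange(-3,3.1,.25):
            m=render_elbow(c,o+(vx*du+vy*dv)*mm,R,roi)
            res.append((((m-Y)**2)[~dark].sum(),du,dv))
    res.sort();return res[:4],mm
if __name__=="__main__":
    st=state()
    for n,roi in(("scene4",(278,155,30,24)),):
        c=load(n);r,mm=fit(c,roi,st);print(n,mm,r)
    x,y,w,h=roi
    m=render_elbow(c,*elbow_now(st),roi)
    cv2.imwrite("pics/f.png",cv2.resize(np.hstack([c["frame"][y:y+h,x:x+w],np.repeat((m*255).astype(np.uint8)[...,None],3,2)]),None,fx=10,fy=10,interpolation=0))
E
python3 fit.py
```

```text
scene4 0.002811981900654782 [(np.float64(45.135351014289), np.float64(0.25), np.float64(0.25)), (np.float64(45.203382836369265), np.float64(0.5), np.float64(0.25)), (np.float64(45.25207416810558), np.float64(0.5), np.float64(0.5)), (np.float64(45.50333965771017), np.float64(0.25), np.float64(-0.25))]
```

View pics/f.png

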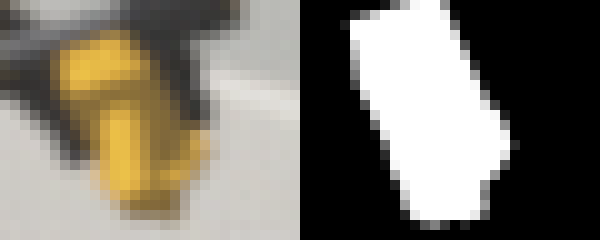

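Emit:
send_rows:
  motion:
    - [200,0,-3,0,0.8,-3.2,-6.1]
    - [200,0,-3,0,1.6,-6.3,-12.2]
    - [200,-1,-3,-1,2.4,-9.5,-18.4]
    - [200,-2,-4,-1,3.2,-12.6,-24.5]
    - [200,-2,-4,-1,3.9,-15.8,-30.6]
    - [200,-3,-4,-1,4.7,-18.9,-36.7]
    - [200,-3,-5,-1,5.5,-22.1,-42.9]
    - [200,-4,-5,-2,6.3,-25.2,-49]
    - [200,-4,-5,-2,7.1,-28.4,-55.1]
    - [200,-4,-5,-2,7.1,-28.4,-55.1]

```text
time: 5.28
ee_pos: [0.5397, -0.0238, 0.2072]
tcp_rot: [2.02, 1.514, -0.468]
ft_force: [-0.6, -0.4, -0.9]
width: 0.0256
```

```bash
python3 - <<'E'
from h import *
from workcell import *
s=state();print({k:np.round(v,3) for k,v in s.items() if k in("time","joints","ee_pos","width","ft_force","moment")})
of,Rf=slotpose(CP,RP,1.5);p,Rt=tcp_for(of+Rf[:,2]*.07,Rf);delta(p,Rt)
o,R=elbow_now(s);L=elbowlines(o,R)+portlines(CP,RP,SC)
im=[]
for n,roi in(("scene",(260,150,80,70)),("top",(285,130,80,70))):
    c=read_camera(n);np.savez(f"{n}5.npz",**c)
    im.append(np.vstack([overlay(c,roi,5,[],None)[:300],overlay(c,roi,5,L,None)[:300]]))
cv2.imwrite("pics/ov5.png",np.hstack(im))
E
```

```text
{'time': np.float64(5.283), 'joints': array([ 0.208,  0.136,  1.801, -0.691,  1.36 ,  0.698]), 'ee_pos': array([ 0.54 , -0.024,  0.207]), 'ft_force': array([-0.615, -0.382, -0.941]), 'moment': array([ 0.449,  0.131, -0.049]), 'width': np.float64(0.026)}
shift mm [-0.8  0.9 -4.9] turn deg [-0.11  0.13 -0.11]
```

View pics/ov5.png

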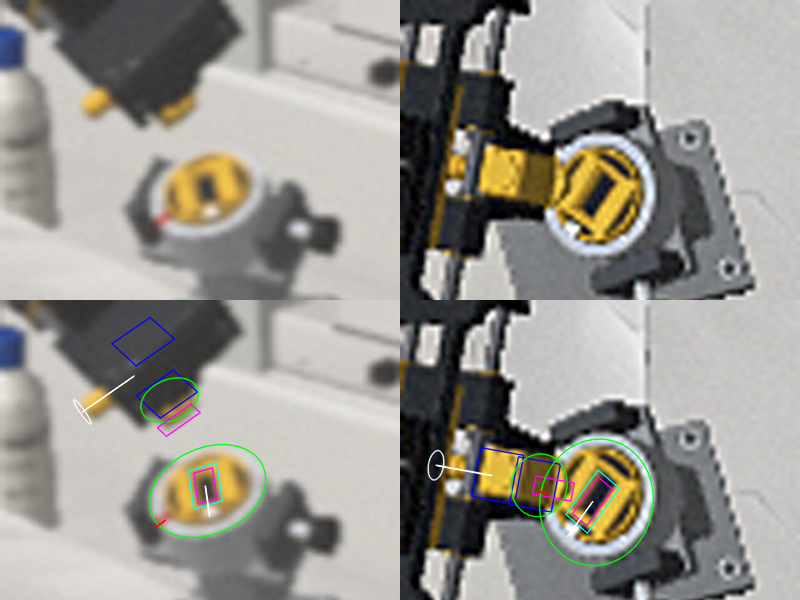

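```bash
python3 - <<'E'
from h import *
os,Rs=slotpose(CP,RP,SC);
for h in (.05,.03):
    p,Rt=tcp_for(os+Rs[:,2]*h,Rs);delta(p,Rt)
print(Rs.round(3))
E
```

```text
shift mm [  6.5  -5.4 -19.7] turn deg [-7.15 28.24 54.69]
shift mm [  8.8 -14.5 -37.4] turn deg [-7.15 28.24 54.69]
[[-0.714 -0.69  -0.114]
 [ 0.58  -0.675  0.456]
 [-0.391  0.26   0.883]]
```

Emit:
send_rows:
  motion:
    - [200,1,0,0,-0.8,3.1,6.1]
    - [200,2,0,0,-1.6,6.3,12.2]
    - [200,3,-1,0,-2.4,9.4,18.2]
    - [200,3,-1,-2,-3.2,12.6,24.3]
    - [200,4,-2,-4,-4,15.7,30.4]
    - [200,5,-3,-8,-4.8,18.8,36.5]
    - [200,5,-4,-12,-5.6,22,42.5]
    - [200,6,-5,-16,-6.4,25.1,48.6]
    - [200,6.5,-5.4,-20,-7.15,28.24,54.7]
    - [200,6.5,-5.4,-20,-7.15,28.24,54.7]

```text
time: 6.22
ee_pos: [0.5443, -0.0299, 0.1852]
tcp_rot: [0.896, 2.432, -0.643]
ft_force: [-0.5, -0.6, -1.5]
width: 0.0255
```

```bash
python3 - <<'E'
from h import *
from workcell import *
s=state();print({k:np.round(v,3) for k,v in s.items() if k in("time","joints","ee_pos","width","ft_force","moment")})
os,Rs=slotpose(CP,RP,SC);p,Rt=tcp_for(os+Rs[:,2]*.022,Rs);delta(p,Rt)
E
```

```text
{'time': np.float64(6.217), 'joints': array([ 0.184, -0.006,  1.994, -0.748,  1.096, -0.346]), 'ee_pos': array([ 0.544, -0.03 ,  0.185]), 'ft_force': array([-0.541, -0.623, -1.503]), 'moment': array([ 0.439,  0.219, -0.017]), 'width': np.float64(0.026)}
shift mm [  4.6 -12.2 -23. ] turn deg [ 0.16 -0.13 -0.22]
```

Emit:
send_rows:
  motion:
    - [200,2.3,-6,-11,0,0,0]
    - [200,4.6,-12,-23,0,0,-0.2]
    - [200,4.6,-12,-23,0,0,-0.2]
    - [200,4.6,-12,-23,0,0,-0.2]

```text
time: 6.55
ee_pos: [0.5492, -0.0424, 0.1608]
tcp_rot: [0.911, 2.427, -0.645]
ft_force: [0.6, -0.8, -1.4]
width: 0.0257
```

```bash
cat > look.py <<'E'
import sys
from h import *
from workcell import *
tag=sys.argv[1];h=float(sys.argv[2])
s=state();print({k:np.round(v,4) for k,v in s.items() if k in("time","ee_pos","width","ft_force","moment")})
os,Rs=slotpose(CP,RP,SC);p,Rt=tcp_for(os+Rs[:,2]*h,Rs);delta(p,Rt)
o,R=elbow_now(s);print("elbow in slot mm",((o-os)@Rs*1000).round(2),"force in slot",(s["ft_force"]@Rs).round(2),"mom",(s["moment"]@Rs).round(3))
L=elbowlines(o,R)+portlines(CP,RP,SC)
im=[]
for n,roi in(("scene",(265,150,70,60)),("top",(290,140,70,60))):
    c=read_camera(n);np.savez(f"{n}{tag}.npz",**c)
    im.append(np.vstack([overlay(c,roi,5,[],None)[:300],overlay(c,roi,5,L,None)[:300]]))
cv2.imwrite(f"pics/ov{tag}.png",np.hstack(im))
E
python3 look.py 6 .015
```

```text
{'time': np.float64(6.55), 'ee_pos': array([ 0.5492, -0.0424,  0.1608]), 'ft_force': array([ 0.6406, -0.7599, -1.4404]), 'moment': array([0.4438, 0.2259, 0.0182]), 'width': np.float64(0.0257)}
shift mm [ 0.5 -2.9 -4.9] turn deg [ 0.11 -0.05  0.46]
elbow in slot mm [ 0.12 -0.32 20.68] force in slot [-0.34 -0.3  -1.69] mom [-0.193 -0.454  0.069]
```

View pics/ov6.png

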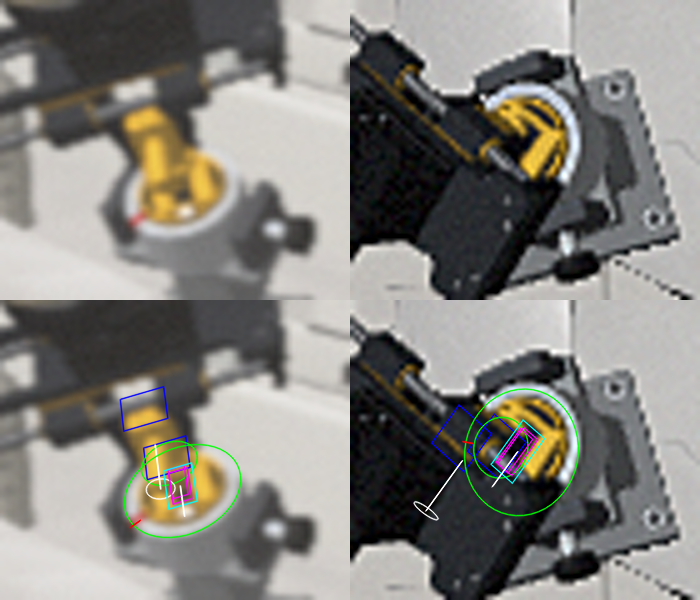

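Emit:
send_rows:
  motion:
    - [200,0.2,-0.7,-1.8,0,0,0.3]
    - [200,0.5,-1.6,-3.5,0,0,0.3]
    - [200,0.7,-2.5,-5.3,0,0,0.3]
    - [200,0.7,-2.5,-5.3,0,0,0.3]

```text
time: 6.98
ee_pos: [0.5506, -0.0444, 0.1569]
tcp_rot: [0.903, 2.427, -0.641]
ft_force: [0.6, 0.5, -1.3]
width: 0.026
```

```bash
python3 look.py 7 .01
```

```text
{'time': np.float64(6.9833), 'ee_pos': array([ 0.5506, -0.0444,  0.1569]), 'ft_force': array([ 0.6415,  0.5453, -1.3213]), 'moment': array([ 0.446 ,  0.2407, -0.0123]), 'width': np.float64(0.026)}
shift mm [-0.4 -3.2 -5.4] turn deg [0.09 0.08 0.07]
elbow in slot mm [-0.55 -1.01 16.13] force in slot [ 0.37 -1.15 -0.99] mom [-0.174 -0.474  0.048]
```

Emit:
send_rows:
  motion:
    - [200,0,-0.8,-1.5,0,0,0]
    - [200,0.1,-1.7,-3,0,0,0]
    - [200,0.2,-2.7,-4.7,0,0,0]
    - [200,0.2,-2.7,-4.7,0,0,0]

```text
time: 7.42
ee_pos: [0.5507, -0.0472, 0.1521]
tcp_rot: [0.903, 2.428, -0.641]
ft_force: [0.1, -0.2, -1.8]
width: 0.0255
```

```bash
python3 look.py 8 .005
```

```text
{'time': np.float64(7.4167), 'ee_pos': array([ 0.5507, -0.0472,  0.1521]), 'ft_force': array([ 0.0873, -0.1631, -1.765 ]), 'moment': array([0.4367, 0.219 , 0.01  ]), 'width': np.float64(0.0255)}
shift mm [ 0.1 -2.6 -4.9] turn deg [0.09 0.07 0.08]
elbow in slot mm [-0.36 -0.41 10.55] force in slot [ 0.53 -0.41 -1.64] mom [-0.189 -0.447  0.059]
```

View pics/ov8.png

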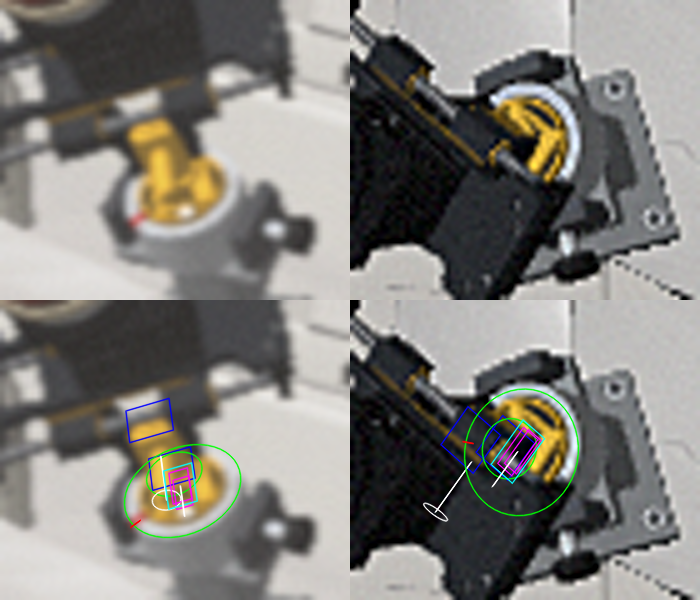

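Emit:
send_rows:
  motion:
    - [200,0.1,-0.8,-1.5,0,0,0]
    - [200,0.1,-1.6,-3,0,0,0]
    - [200,0.1,-2.4,-4.5,0,0,0]
    - [200,0.1,-2.4,-4.5,0,0,0]

```text
time: 7.85
ee_pos: [0.551, -0.0496, 0.1476]
tcp_rot: [0.903, 2.428, -0.641]
ft_force: [0.7, -0.1, -1.3]
width: 0.0256
```

```bash
python3 look.py 9 .0
```

```text
{'time': np.float64(7.85), 'ee_pos': array([ 0.551 , -0.0496,  0.1476]), 'ft_force': array([ 0.6548, -0.1379, -1.292 ]), 'moment': array([0.4812, 0.1616, 0.0179]), 'width': np.float64(0.0256)}
shift mm [ 0.4 -2.6 -4.9] turn deg [0.09 0.08 0.07]
elbow in slot mm [-0.15 -0.14  5.56] force in slot [-0.04 -0.69 -1.28] mom [-0.257 -0.437  0.035]
```

View pics/ov9.png

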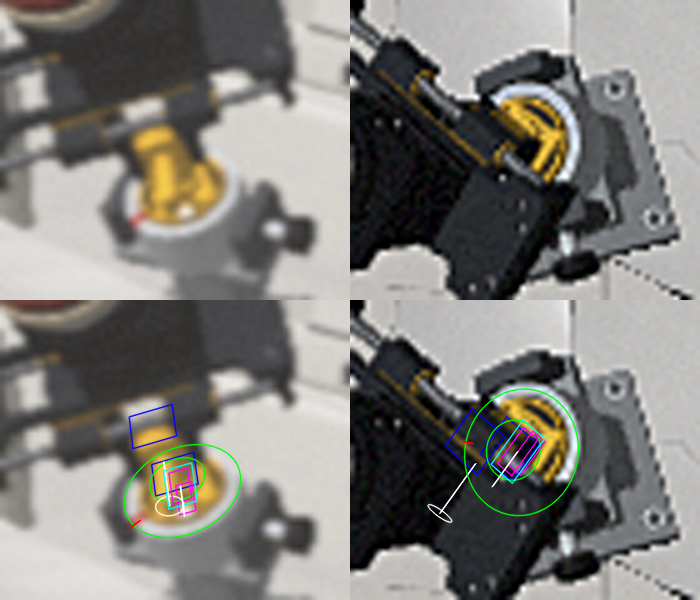

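Emit:
send_rows:
  motion:
    - [200,0.2,-0.8,-1.5,0,0,0]
    - [200,0.3,-1.6,-3,0,0,0]
    - [200,0.4,-2.1,-4,0,0,0]
    - [200,0.4,-2.1,-4,0,0,0]

```text
time: 8.28
ee_pos: [0.5515, -0.0516, 0.1438]
tcp_rot: [0.903, 2.427, -0.641]
ft_force: [0.7, 0.6, -1.2]
width: 0.0259
```

```bash
python3 look.py 10 -0.001
```

```text
{'time': np.float64(8.2833), 'ee_pos': array([ 0.5515, -0.0516,  0.1438]), 'ft_force': array([ 0.7065,  0.6364, -1.153 ]), 'moment': array([0.5057, 0.2018, 0.0392]), 'width': np.float64(0.0259)}
shift mm [ 0.  -1.  -1.9] turn deg [0.09 0.09 0.06]
elbow in slot mm [-0.17 -0.15  1.16] force in slot [ 0.32 -1.22 -0.81] mom [-0.26  -0.475  0.069]
```

Emit:
send_rows:
  motion:
    - [200,0.1,-0.5,-0.9,0,0,0]
    - [200,0.2,-0.9,-1.8,0,0,0]
    - [200,0.3,-1.4,-2.7,0,0,0]
    - [200,0.3,-1.4,-2.7,0,0,0]

```text
time: 8.72
ee_pos: [0.5519, -0.0525, 0.1425]
tcp_rot: [0.904, 2.426, -0.64]
ft_force: [-7.0, 5.0, 8.8]
width: 0.0258
```

```bash
python3 look.py 11 -0.004
```

```text
{'time': np.float64(8.7167), 'ee_pos': array([ 0.5519, -0.0525,  0.1425]), 'ft_force': array([-7.0319,  5.0069,  8.8324]), 'moment': array([ 0.4151,  0.7306, -0.357 ]), 'width': np.float64(0.0258)}
shift mm [-0.1 -1.5 -3.3] turn deg [0.09 0.16 0.1 ]
elbow in slot mm [-0.52 -0.2  -0.42] force in slot [ 4.47  3.77 10.88] mom [ 0.267 -0.873 -0.03 ]
```

View pics/ov11.png

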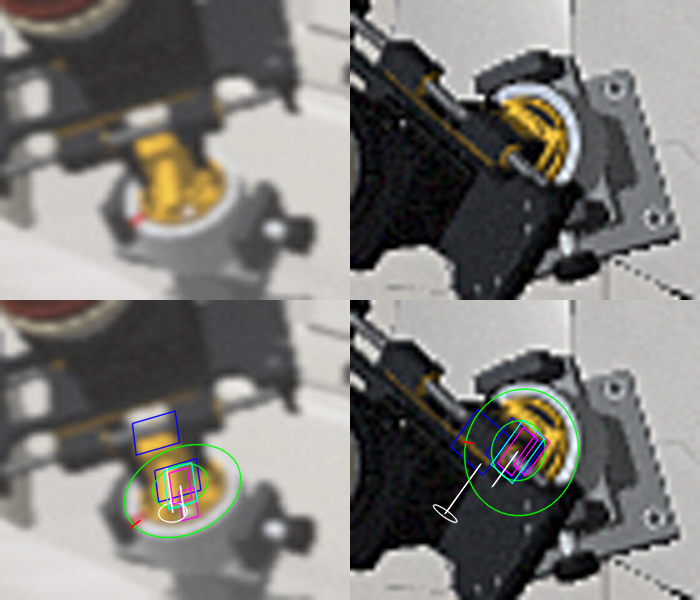

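Emit:
send_rows:
  motion:
    - [200,-0.3,-0.2,-0.4,0,0,0]
    - [200,-0.5,-0.3,-0.8,0,0,0]
    - [200,-0.5,-0.3,-0.8,0,0,0]

```text
time: 9.07
ee_pos: [0.5519, -0.0525, 0.1424]
tcp_rot: [0.903, 2.425, -0.639]
ft_force: [-7.6, 8.0, 10.3]
width: 0.0257
```

```bash
python3 look.py 12 -0.004
```

```text
{'time': np.float64(9.0667), 'ee_pos': array([ 0.5519, -0.0525,  0.1424]), 'ft_force': array([-7.6323,  8.0284, 10.274 ]), 'moment': array([ 0.3461,  0.7553, -0.4701]), 'width': np.float64(0.0257)}
shift mm [-0.1 -1.5 -3.3] turn deg [0.09 0.23 0.07]
elbow in slot mm [-0.54 -0.22 -0.48] force in slot [ 6.09  2.51 13.6 ] mom [ 0.375 -0.871 -0.11 ]
```

```bash
cat > traj.py <<'E'
import sys
from h import *
from workcell import *
s=state();o,R=elbow_now(s);z=RP[:,2]
ex=R[:,0]@RP;print("outlet angle in port (90=red)",np.degrees(np.arctan2(ex[1],ex[0])), "tilt deg",np.degrees(np.arccos(R[:,2]@z)))
os,Rs=slotpose(CP,RP,SC)
ax=o
for d in map(float,sys.argv[1:]):
    th=np.radians(d);r=-z*th
    dp=(Ro.from_rotvec(r).as_matrix()-np.eye(3))@(s["ee_pos"]-ax)-z*.0024*th
    print(d,(dp*1000).round(2),np.degrees(r).round(2))
E
python3 traj.py 4 8 12 16 20 24 28 32
```

```text
outlet angle in port (90=red) 152.2976166082776 tilt deg 0.20381034317500232
4.0 [-0.22 -0.29 -0.07] [ 0.45 -1.82 -3.53]
8.0 [-0.46 -0.57 -0.14] [ 0.91 -3.64 -7.06]
12.0 [-0.71 -0.83 -0.23] [  1.36  -5.47 -10.6 ]
16.0 [-0.97 -1.08 -0.33] [  1.82  -7.29 -14.13]
20.0 [-1.24 -1.31 -0.43] [  2.27  -9.11 -17.66]
24.0 [-1.53 -1.52 -0.55] [  2.73 -10.93 -21.19]
28.0 [-1.82 -1.71 -0.68] [  3.18 -12.75 -24.72]
32.0 [-2.12 -1.88 -0.82] [  3.63 -14.58 -28.25]
```

Emit:
send_rows:
  motion:
    - [200,-0.2,-0.3,-0.1,0.45,-1.8,-3.5]
    - [200,-0.5,-0.6,-0.1,0.9,-3.6,-7.1]
    - [200,-0.7,-0.8,-0.2,1.35,-5.5,-10.6]
    - [200,-1,-1.1,-0.3,1.8,-7.3,-14.1]
    - [200,-1.2,-1.3,-0.4,2.3,-9.1,-17.7]
    - [200,-1.5,-1.5,-0.6,2.7,-10.9,-21.2]
    - [200,-1.8,-1.7,-0.7,3.2,-12.8,-24.7]
    - [200,-1.8,-1.7,-0.7,3.2,-12.8,-24.7]
  force: 60

```text
time: 9.83
ee_pos: [0.5508, -0.0539, 0.1418]
tcp_rot: [1.462, 2.07, -0.579]
ft_force: [-5.0, 7.5, 10.1]
width: 0.0257
```

```bash
python3 look.py 13 0; python3 traj.py 4 8 12 16 20 24 28 30 32 34 36
```

```text
{'time': np.float64(9.8333), 'ee_pos': array([ 0.5508, -0.0539,  0.1418]), 'ft_force': array([-4.9897,  7.4759, 10.0918]), 'moment': array([ 0.3539,  0.4579, -0.317 ]), 'width': np.float64(0.0257)}
shift mm [0.6 1.8 0.9] turn deg [-3.17 13.15 24.92]
elbow in slot mm [-0.9  -0.92 -1.58] force in slot [ 3.95  1.02 12.88] mom [ 0.137 -0.636 -0.112]
outlet angle in port (90=red) 124.2933593411546 tilt deg 0.2599577702195042
4.0 [-0.3  -0.17 -0.14] [ 0.45 -1.82 -3.53]
8.0 [-0.61 -0.32 -0.29] [ 0.91 -3.64 -7.06]
12.0 [-0.92 -0.45 -0.45] [  1.36  -5.47 -10.6 ]
16.0 [-1.23 -0.56 -0.63] [  1.82  -7.29 -14.13]
20.0 [-1.54 -0.65 -0.81] [  2.27  -9.11 -17.66]
24.0 [-1.85 -0.72 -1.01] [  2.73 -10.93 -21.19]
28.0 [-2.16 -0.76 -1.21] [  3.18 -12.75 -24.72]
30.0 [-2.31 -0.78 -1.32] [  3.41 -13.67 -26.49]
32.0 [-2.46 -0.79 -1.43] [  3.63 -14.58 -28.25]
34.0 [-2.61 -0.8  -1.54] [  3.86 -15.49 -30.02]
36.0 [-2.76 -0.8  -1.65] [  4.09 -16.4  -31.79]
```

View pics/ov13.png

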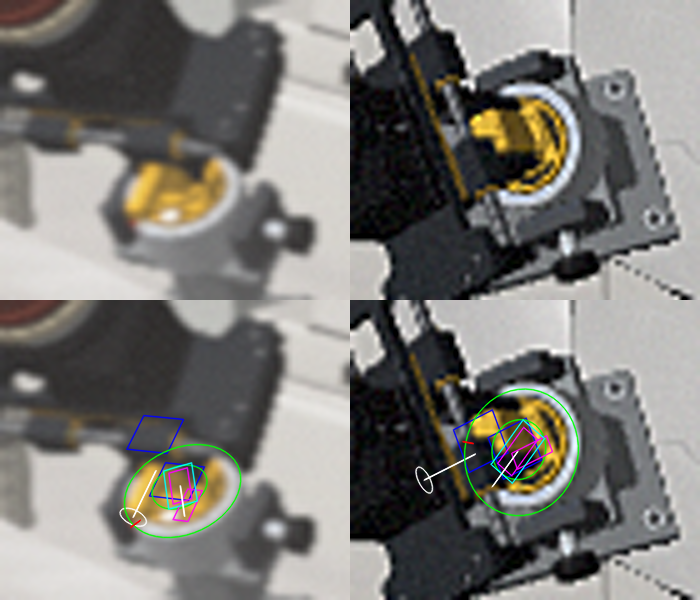

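Emit:
send_rows:
  motion:
    - [200,-0.3,-0.2,-0.1,0.45,-1.8,-3.5]
    - [200,-0.6,-0.3,-0.3,0.9,-3.6,-7.1]
    - [200,-0.9,-0.4,-0.4,1.35,-5.5,-10.6]
    - [200,-1.2,-0.6,-0.6,1.8,-7.3,-14.1]
    - [200,-1.5,-0.6,-0.8,2.3,-9.1,-17.7]
    - [200,-1.8,-0.7,-1,2.7,-10.9,-21.2]
    - [200,-2.2,-0.8,-1.2,3.2,-12.8,-24.7]
    - [200,-2.2,-0.8,-1.2,3.2,-12.8,-24.7]
    - [200,-2.2,-0.8,-1.2,3.2,-12.8,-24.7]

```text
time: 10.68
ee_pos: [0.549, -0.0548, 0.1407]
tcp_rot: [1.926, 1.623, -0.491]
ft_force: [-3.4, 6.7, 8.5]
width: 0.0257
```

```bash
python3 look.py 14 0; python3 traj.py 2 4 6 8 10
```

```text
{'time': np.float64(10.6833), 'ee_pos': array([ 0.549 , -0.0548,  0.1407]), 'ft_force': array([-3.3899,  6.7218,  8.4527]), 'moment': array([ 0.4393,  0.3251, -0.0627]), 'width': np.float64(0.0257)}
shift mm [2.4 2.6 2. ] turn deg [-6.41 25.85 49.45]
elbow in slot mm [-1.24 -1.1  -2.67] force in slot [ 3.01 -0.   10.91] mom [-0.101 -0.539  0.043]
outlet angle in port (90=red) 96.30880330507821 tilt deg 0.2963300016956535
2.0 [-0.15 -0.02 -0.11] [ 0.23 -0.91 -1.77]
4.0 [-0.31 -0.03 -0.22] [ 0.45 -1.82 -3.53]
6.0 [-0.46 -0.03 -0.33] [ 0.68 -2.73 -5.3 ]
8.0 [-0.6  -0.03 -0.44] [ 0.91 -3.64 -7.06]
10.0 [-0.75 -0.03 -0.56] [ 1.14 -4.56 -8.83]
```

View pics/ov14.png

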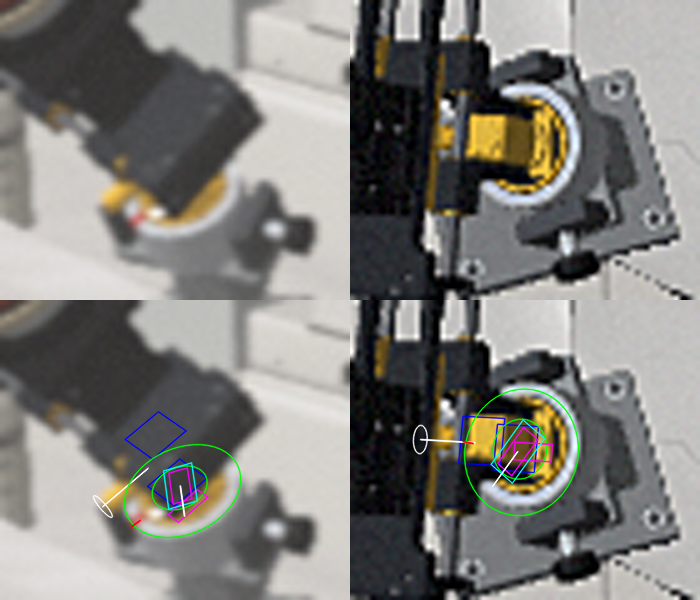

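Emit:
send_rows:
  motion:
    - [200,-0.2,0,-0.1,0.2,-0.9,-1.8]
    - [200,-0.3,0,-0.2,0.45,-1.8,-3.5]
    - [200,-0.5,0,-0.3,0.7,-2.7,-5.3]
    - [200,-0.6,0,-0.4,0.8,-3.2,-6.2]
    - [200,-0.6,0,-0.4,0.8,-3.2,-6.2]
    - [200,-0.6,0,-0.4,0.8,-3.2,-6.2]

```text
time: 11.28
ee_pos: [0.5485, -0.0548, 0.1404]
tcp_rot: [2.027, 1.498, -0.466]
ft_force: [-2.0, 6.5, 7.7]
width: 0.0253
```

```bash
python3 look.py 15 0; python3 traj.py 2 4; python3 - <<'E'
from h import *
from workcell import state
s=state();print(np.round(s["joint_efforts"],3),s["joints"].round(3))
z=load("top15");f=z["frame"];x=load("scene15")["frame"]
g=lambda im,x,y,w,h,k:cv2.resize(im[y:y+h,x:x+w],None,fx=k,fy=k,interpolation=cv2.INTER_CUBIC)
cv2.imwrite("pics/c15.png",np.hstack([g(f,305,145,40,45,10),g(x,278,175,40,45,10)]))
E
```

```text
{'time': np.float64(11.2833), 'ee_pos': array([ 0.5485, -0.0548,  0.1404]), 'ft_force': array([-1.9812,  6.4857,  7.6859]), 'moment': array([0.3574, 0.4183, 0.2196]), 'width': np.float64(0.0253)}
shift mm [2.9 2.6 2.3] turn deg [-7.22 29.03 55.59]
elbow in slot mm [-1.28 -1.11 -2.9 ] force in slot [ 2.17 -1.02  9.97] mom [-0.099 -0.472  0.344]
outlet angle in port (90=red) 89.32461264674183 tilt deg 0.30623747466440976
2.0 [-0.15  0.   -0.12] [ 0.23 -0.91 -1.77]
4.0 [-0.29  0.01 -0.23] [ 0.45 -1.82 -3.53]
[ -3.934 -39.615 -29.934  -2.88    1.028   0.33 ] [ 0.151  0.221  1.844 -0.73   1.23   0.757]
```

View pics/c15.png

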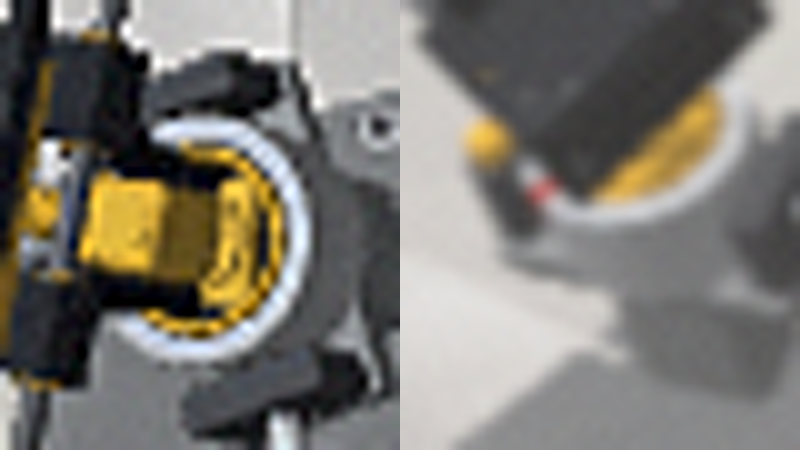

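Emit:
send_rows:
  motion:
    - [200,-0.1,0,-0.1,0.2,-0.7,-1.4]
    - [200,-0.2,0,-0.2,0.35,-1.4,-2.7]
    - [200,-0.2,0,-0.2,0.35,-1.4,-2.7]
    - [200,-0.2,0,-0.2,0.35,-1.4,-2.7]

```text
time: 11.72
ee_pos: [0.5483, -0.0548, 0.1402]
tcp_rot: [2.069, 1.442, -0.454]
ft_force: [-2.0, 7.4, 8.2]
width: 0.0256
```

```bash
python3 look.py 16 0; python3 traj.py 2 4; python3 - <<'E'
from workcell import state
s=state();print(s["joint_efforts"].round(3))
E
```

```text
{'time': np.float64(11.7167), 'ee_pos': array([ 0.5483, -0.0548,  0.1402]), 'ft_force': array([-2.025 ,  7.3802,  8.2289]), 'moment': array([0.3334, 0.3372, 0.2829]), 'width': np.float64(0.0256)}
shift mm [3.1 2.7 2.5] turn deg [-7.57 30.43 58.3 ]
elbow in slot mm [-1.33 -1.13 -3.04] force in slot [ 2.51 -1.45 10.86] mom [-0.153 -0.384  0.366]
outlet angle in port (90=red) 86.26031427832328 tilt deg 0.3074326537220109
2.0 [-0.15  0.01 -0.12] [ 0.23 -0.91 -1.77]
4.0 [-0.29  0.03 -0.24] [ 0.45 -1.82 -3.53]
[ -3.95  -39.816 -29.901  -2.859   1.003   0.342]
```

Emit:
send_rows:
  motion:
    - [200,-0.1,0.4,0.9,-0.1,0.45,0.9]
    - [200,-0.1,0.9,1.9,-0.2,0.9,1.8]
    - [200,-0.1,0.9,1.9,-0.2,0.9,1.8]

```text
time: 12.07
ee_pos: [0.5482, -0.0547, 0.1406]
tcp_rot: [2.04, 1.482, -0.461]
ft_force: [6.0, -0.2, -1.3]
width: 0.0254
```

```bash
python3 look.py 17 0; python3 traj.py 2
```

```text
{'time': np.float64(12.0667), 'ee_pos': array([ 0.5482, -0.0547,  0.1406]), 'ft_force': array([ 6.0026, -0.2366, -1.2857]), 'moment': array([ 0.4569, -0.8166,  0.6757]), 'width': np.float64(0.0254)}
shift mm [3.2 2.5 2.1] turn deg [-7.38 29.45 56.41]
elbow in slot mm [-1.1  -1.   -2.66] force in slot [-3.92 -4.32 -1.92] mom [-1.064  0.411  0.173]
outlet angle in port (90=red) 88.33472402237811 tilt deg 0.30619742267377714
2.0 [-0.15  0.01 -0.12] [ 0.23 -0.91 -1.77]
```

Emit:
send_rows:
  motion:
    - [200,0.7,-0.2,-0.6,0,0,0]
    - [200,1.2,-0.3,-0.6,0,0,0]
    - [138,1.2,-0.3,-0.6,0,0,0]
    - [138,1.2,-0.3,-0.6,0,0,0]
    - [138,1.2,-0.3,-0.6,0,0,0]
    - [138,1.2,-0.3,-0.6,0,0,0]

```text
time: 12.67
ee_pos: [0.547, -0.0554, 0.1388]
tcp_rot: [2.043, 1.48, -0.468]
ft_force: [-0.9, -0.2, -0.1]
width: 0.0383
```

```bash
python3 look.py 18 0; python3 - <<'E'
from h import *
from workcell import state
s=state();print("tool z",Ro.from_rotvec(s["tcp_rot"]).as_matrix()[:,2].round(3))
E
```

```text
{'time': np.float64(12.6667), 'ee_pos': array([ 0.547 , -0.0554,  0.1388]), 'ft_force': array([-0.898 , -0.1655, -0.0675]), 'moment': array([0.3292, 0.1186, 0.007 ]), 'width': np.float64(0.0383)}
shift mm [4.4 3.2 3.9] turn deg [-7.18 29.27 56.62]
elbow in slot mm [ 0.04 -0.09 -4.45] force in slot [ 0.57  0.71 -0.03] mom [-0.169 -0.306  0.023]
tool z [ 0.048 -0.627 -0.778]
```

View pics/ov18.png

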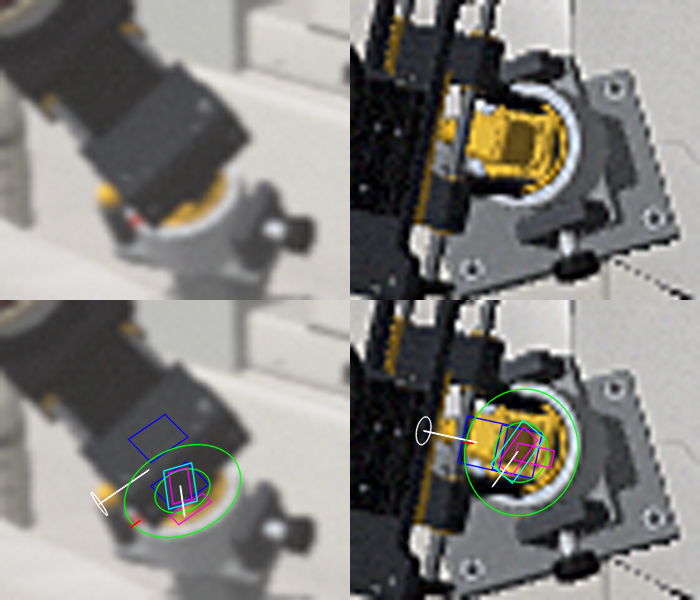

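Emit:
send_rows:
  motion:
    - [138,-0.3,3,4,0,0,0]
    - [138,-0.6,8,10,0,0,0]
    - [138,-1,16,20,0,0,0]
    - [138,-2,25,31,0,0,0]
    - [138,-3,38,47,0,0,0]
    - [138,-4,50,62,0,0,0]
    - [138,-5,60,80,0,0,0]
    - [138,-30,80,100,0,0,0]
    - [138,-60,110,110,0,0,0]
    - [138,-90,140,120,0,0,0]

```text
time: 13.6
ee_pos: [0.4596, 0.0836, 0.2609]
tcp_rot: [2.045, 1.478, -0.462]
ft_force: [0.3, 1.3, 0.4]
width: 0.0402
```

```bash
python3 - <<'E'
from h import *
from workcell import *
im=[]
for n,roi in(("scene",(270,160,50,45)),("top",(295,140,50,45))):
    c=read_camera(n);np.savez(f"{n}19.npz",**c)
    # expected seated pose
    sc=1.5;o,R=slotpose(CP,RP,sc)
    im.append(np.vstack([overlay(c,roi,7,[],None)[:300],overlay(c,roi,7,elbowlines(o,R)+portlines(CP,RP,sc)[:1]+portlines(CP,RP,sc)[3:4],None)[:300]]))
cv2.imwrite("pics/ov19.png",np.hstack(im))
E
```

```text
(no output)
```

View pics/ov19.png

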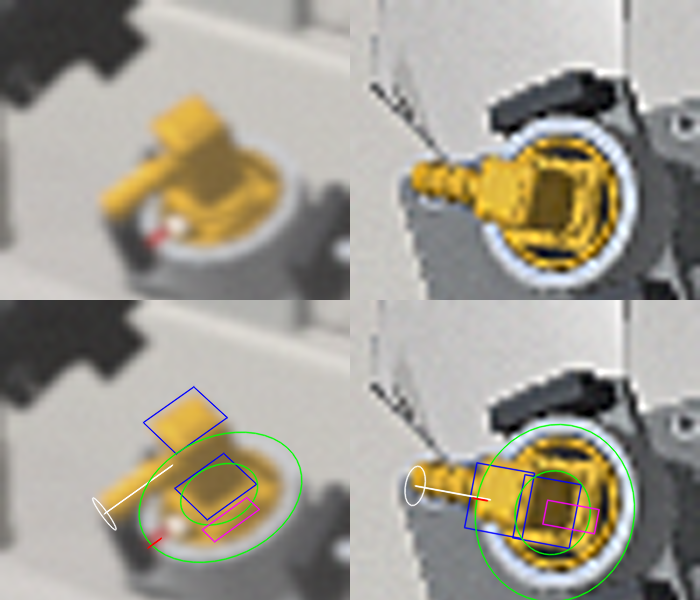

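```bash
python3 - <<'E'
from h import *
c=load("scene19");cam=-c["R"].T@c["t"]
x,y,w,h=(285,180,20,20);f=c["frame"][y:y+h,x:x+w].astype(int);v,u=np.indices(f.shape[:2])
red=np.clip(f[...,2]-f[...,1:2].max(-1)-50,0,None)*(abs(f[...,1]-f[...,0])<60)
r=np.array([(u*red).sum(),(v*red).sum()])/red.sum()+[x,y];d=np.array([270+176/7-.5,160+226/7-.5])
r2=np.array([270+156/7-.5,160+240/7-.5]);print(r,r2,d)
for C in([.5464,-.0555],[.5475,-.0555],[.547,-.057],[.5485,-.057]):
    C0=np.array([*C,.125])
    def on(uv,off):
        q=ray_z(c,uv,.1)[0]-cam;p=C0+RP[:,2]*off;k=((p-cam)@RP[:,2])/(q@RP[:,2]);return (cam+k*q-C0)@RP
    a=[on(r2,0),on(d,.0015)];print(C,[(round(np.hypot(*p[:2])*1000,1),round(np.degrees(np.arctan2(p[1],p[0])),1)) for p in a])
t=load("top19")
# outlet direction from top depth/yellow
P=cloud(t);f=t["frame"].astype(int);ye=(f[...,2]-f[...,0]>70)&(t["depth"]>0)
q=P[ye];q=q[(abs(q[:,0]-.55)<.05)&(q[:,1]>-.09)&(q[:,1]<.05)&(q[:,2]>.1)]
l=(q-np.array([.5533,-.0604,.125]))@RP
o=l[(l[:,1]>.016)&(l[:,2]>.02)];print(len(o))
for a,b in((.02,.03),(.03,.04),(.04,.05)):
    w=o[(o[:,1]>a)&(o[:,1]<b)&(o[:,2]<.045)];print(a,len(w),w.mean(0) if len(w) else 0)
b=l[(l[:,2]>.043)];print("block top",len(b),b.mean(0),np.median(b[:,2]))
print("max z",np.percentile(l[:,2],98))
P=cloud(c);f=c["frame"].astype(int);ye=(f[...,2]-f[...,0]>70)&(c["depth"]>0)
q=P[ye];q=q[(abs(q[:,0]-.55)<.05)&(q[:,1]>-.09)&(q[:,1]<.05)&(q[:,2]>.1)]
l=(q-np.array([.5464,-.0555,.125]))@RP;b=l[(l[:,2]>.042)&(abs(l[:,1])<.013)];print("scene top",len(b),b.mean(0),np.median(b[:,2]))
E
```

```text
[292.09090909 193.37878788] [291.78571429 193.78571429] [294.64285714 191.78571429]
[0.5464, -0.0555] [(np.float64(32.9), np.float64(84.4)), (np.float64(22.8), np.float64(86.1))]
[0.5475, -0.0555] [(np.float64(32.5), np.float64(86.0)), (np.float64(22.4), np.float64(88.4))]
[0.547, -0.057] [(np.float64(33.8), np.float64(84.9)), (np.float64(23.7), np.float64(86.6))]
[0.5485, -0.057] [(np.float64(33.3), np.float64(86.9)), (np.float64(23.2), np.float64(89.7))]
40
0.02 14 [0.00014641 0.02572919 0.03800993]
0.03 10 [0.0007087  0.03495466 0.03973864]
0.04 12 [-0.00059204  0.04333211  0.03720481]
block top 79 [-0.00019947  0.00061163  0.04969362] 0.04980752349977456
max z 0.05446620330284837
scene top 50 [0.00066509 0.00013519 0.04630658] 0.0462990219847962
```

The picture shows the elbow seated in the port with its outlet pointing left along the mark. In the scene crop the white dot (175,226) sits right by the red mark (155,240), and the gripper is clear. Handing in.

```bash
python3 - <<'E'
from workcell import *
s=state();print(s["time"],s["ee_pos"].round(3),s["ft_force"].round(2))
print(sign_off())
E
```

```text
13.7 [0.459 0.087 0.261] [ 1.12 -0.25 -0.08]
the job is handed in; nothing more can be done
None
```

I took the brass elbow from the rack, pushed its key into the slot with the outlet on the white-dot side, and screwed it clockwise about 66°. I then released it, backed the gripper clear and handed the job in at 13.7 s; no verdict was reported.

**Last checks:**
- **Thread:** the white dot is within about 2–3° of the red mark, just short of it, so the screw is at about 1.47 rad.
- **Outlet:** it lies along the red-mark direction within about 2°.
- **Seating:** the top of the block is 46 to 50 mm above the rim plane; I expected 48.4 mm for a fully seated elbow.
- **Other objects:** I made no specific check of the straight fitting, bottle or tape roll at the end. The arm felt no contact except while the elbow was being pushed in and turned.

**Disagreements:**
- The two cameras disagreed by about 4–5 mm in absolute position, so I relied on relative measurements.
- The moment I read while tightening was about 0.35 N m, against the listed 0.6 N m. I judged tightness from the white dot, the red mark and how far the sleeve had sunk.

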